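# Drop a spent battery through the self-closing flap of the collection box

### The arm

A 7-joint arm with a two-finger parallel gripper is mounted at the origin on the work surface. World frame = base frame: x ahead of the robot, y to its left, z up, the work surface at z = 0. Lengths are in m, angles in rad, forces in N, time in s.
With the tool pointing down it reaches from about 0.4 to 0.9 m from the base axis. Payload 5.6 kg.
Tool frame: the origin (TCP) lies midway between the tips of the shut fingers; the grasp point (between the pads) lies 19 mm behind it; z points along the fingers, y is the direction in which the jaws open and shut (so a half turn about z gives the same grasp; the last joint's range is limited). The gripper opens to 92 mm and grips with 3 to 60 N. Pads are 20 mm wide; open, the fingers measure 128 mm over their backs; the gripper's body (75 mm by 189 mm) begins 69 mm behind the grasp point.
Start: joints at [-0.043, 0.468, -0.012, 1.603, 0.006, 1.071, -0.056], TCP at [0.65, -0, 0.215] pointing down, gripper open.
Joint ranges: [-2.53, 2.53], [-0.31, 2.02], [-1.57, 1.55], [0.28, 2.44], [-1.29, 4.43], [0.15, 1.84], [-2.92, 2.92]. Speed limits (rad/s): [2.57, 2.57, 3.14, 3.14, 3.14, 3.14, 3.14].

### API

Orientations are given as a unit quaternion [w, x, y, z].
In Python, from workcell import manip, vision gives the robot as it stands. The module is installed in compiled form; this text tells all that it offers.
- The arm moves only by the tool send_rows, never from a script. Its argument "increments" is a list of rows, each a list of 2 entries, a list of its own where there are three numbers: the shift along the tool's x, y, z in cm, then the turn, a rotation vector about the tool's x, y, z in rad. In form: [[[tx, ty, tz], [wx, wy, wz]], ...]. A call has 1 to 8 rows; each row is the pose to reach, as a shift and turn from the pose measured when the call began, along the tool's axes at that moment; what a row does not reach only later rows make up. A row lasts 1/10 s, in which the tool goes at most 50 mm and 8.59 degrees, less where a joint would pass 70% of its speed; a pose out of reach is approached as far as the arm can. A call with a gripper value outside its range is refused whole. "grip" is the gripper's target within -1 to 1 (fully open at 1, half-way at 0, shut at -1), set as the call begins (left out, the last holds). The fingers move at their own pace and stop on an object; the grip force is fixed at half the most. Time passes only in rows, so rows that repeat a pose let the fingers close. It gives the time, the measured TCP pose, the force and the opening at its end, in the units of the state.
- manip.observe(): the state, without advancing time (a new reading comes with each control period).
- vision.camera(name): name is "scene" or "side" or "wrist"; returns a dict with "img" (420x560x3 uint8, blue, green, red), "K" (3x3 intrinsics, pixels), "xyz" and "orientation" of the camera in the world. Camera axes: x right, y down, z forward; pixel columns grow to the right and rows downward; lengths in m; the calibration is good to about 2 mm. A picture is of the moment at which its call begins. There is no depth.
- manip.hand_in(): hands the job in, once; it reports no verdict.
The state is a dict: "time_s": time; "joints": joint angles; "qvel": joint speeds; "joint_torque": joint torques, N m; "ee_pos": TCP position; "eef_rot": TCP orientation; "force": force on the tool from outside, world axes, zero at the start; "wrist_torque": the same for the moment, N m; "opening": finger opening in m.
Only numpy, scipy, OpenCV 4.12 (cv2) and the standard library are available. Lean on these libraries where they do the work, as an engineer would, in place of code of your own. Each camera call takes 0.05 s, during which the arm holds its last target.

### The job

A spent 9-volt block battery has been left lying on the sill of the battery collection box. Push the box's self-closing flap inwards with one finger and keep it open while the other finger pushes the battery along the sill and over its edge into the box, then come away so that the flap swings fully shut. Slide the battery: do not pick it up, do not shove the flap open with the battery itself, and leave everything else on the bench where it is.

Things in the scene. Friction and masses are not known exactly. Their poses are not given: they have to be found in the camera images.
- bin: Grey sheet-steel battery collection box bolted to the bench, 217 mm deep (x), 198 wide (y), 165 high. Origin on the bench under the middle of the sill's inner edge; x horizontally into the box (push direction), z up. Hollow, inner floor at z = 5 mm. Behind the hinge pin a closed hood, flat top at z = 165, x = 64 to 125. Bolt-down lugs 20 mm wide stick out at the foot of both sides, x = 45 to 95.
- sill_edge (a point): Middle of the sill's inner edge, at sill-top height (bin frame 0, 0, 120 mm; axes as the bin's). The sill is a smooth flat steel shelf over x = -92 to 0, y = -95 to +95 mm, open at the front, with a flange 8 mm high and 4 mm thick along each side. At x = 0 it ends in a rolled edge and the mouth begins, 190 mm wide between two sloping cheeks, with nothing above the flap.
- flap_hinge (a point): Middle of the flap's hinge pin (along y, 8 mm thick), bin frame x = 60, z = 160 mm, so 60 mm beyond and 40 mm above the sill's inner edge. Axes as the bin's. The highest part of the box, the hood behind it, is only 5 mm higher. A finger standing upright can go in until the flap under it is against the pin, its front about 54 mm past the sill's edge.
- flap (a joint): Angle of the flap about its pin, rad: 0 shut, sloping from the pin down to the sill's inner edge at 34 degrees to the horizontal, face up and to the front. Grows as it is pushed in and down; 0.98 hangs straight down, 1.45 is the stop. Aluminium sheet 184 mm wide, 3 thick, 72 from pin to lower edge. A spring shuts it: about 1.6 N at the lower edge to start, 2.6 N well open.
- flap_edge (a point): Middle of the flap's lower edge; moves with it. A fingertip moved straight in (+x) 6 mm above sill level bears on the flap and swings it: where it touches the flap 45 mm past the sill's edge, the flap is about 0.55 open and its lower edge 30 mm past the sill's edge. The battery's weight does not open the flap: a battery pushed against the shut flap rides up it or jams.
- battery: Spent 9-volt block, black and steel, lying flat on the sill: 26 mm (its x) by 48 mm (its y, terminals at the +y end) by 17.5 mm high, 30 to 65 g. Origin: centre of its underside. Its long side lies roughly along the sill's edge (within 0.5 rad), its centre 30 to 55 mm before the edge and up to 55 mm left or right of the sill's middle.
- battery_center (a point): Centre of the spent battery.
- fresh_cell: A fresh battery of the same kind standing upright on the bench beside the box, 26 x 17.5 x 49 mm, origin under its centre. Leave it.
- can: Plain aluminium drinks can, 66 mm diameter, 115 mm high, standing beside the box, origin under its centre. Leave it.
- case_fan: Square black case fan with white blades lying flat, 120 x 120 x 25 mm, origin under its centre. Leave it.
- screwdriver: Screwdriver lying on the bench, 190 mm long, its x from handle to tip. Leave it.
- tape: Roll of grey tape lying flat, 90 mm diameter, 19 mm high. Leave it.
- heatsink: Finned aluminium heat sink, 50 x 45 x 30 mm, origin under its centre. Leave it.
- screw_tray: Grey three-compartment screw tray, 140 x 90 x 28 mm, origin under its centre. Leave it.
Things that resemble listed ones, but are neither listed nor needed, are in the scene too. What is shaped like the battery but orange, purple or turquoise is not meant.

How it is judged:
By the outcome, as a careful person would: the job done as asked, in the order asked, and still so for the second after the job is handed in, with the robot touching nothing.
It also fails if it takes over 35 s, if anything falls off the work surface, if the arm or the gripper's body presses on something with over 40 N, if the wrist force passes 120 N, or if a joint passes its speed limit or range.

## Working session

There is one attempt and no reset: what is moved stays moved. The work goes in short steps, Python scripts to look and compute and a tool call to move; the robot and the scene stay as the last step left them, time stands still between calls to the robot, and variables do not carry over. Pictures are saved under pics/ and viewed, and the job is handed in when it is done.

Besides the shell and the picture viewer there is one more tool, called after "Call:" as name(argument=value, ...), one argument or row to a line, values as JSON. send_rows: Moves the arm, as the interface text tells. Its arguments: {"type":"object","properties":{"increments":{"type":"array"},"grip":{"type":"number"}},"required":["increments"]}

```bash
mkdir -p pics; cat > h.py <<'E'
import numpy as np, cv2
from scipy.spatial.transform import Rotation as R
from workcell import manip, vision
def q2R(q): return R.from_quat([q[1],q[2],q[3],q[0]]).as_matrix()
def cam(n,save=None):
    c=vision.camera(n)
    if save: cv2.imwrite('pics/'+save,c['img'])
    return c
def ray2z(c,u,v,z):
    M=q2R(c['orientation']); d=M@np.linalg.inv(c['K'])@np.array([u,v,1.]); o=np.array(c['xyz'])
    return o+d*(z-o[2])/d[2]
def proj(c,P):
    M=q2R(c['orientation']); p=(np.atleast_2d(P)-np.array(c['xyz']))@M; q=p@np.array(c['K']).T
    return q[:,:2]/q[:,2:]
E
python3 - <<'E'
from h import *
import pickle
d={}
for n in ['scene','side','wrist']:
    d[n]=cam(n,n+'0.png'); print(n,np.round(d[n]['xyz'],3),np.round(d[n]['orientation'],3))
print(d['scene']['K'],d['wrist']['K'])
pickle.dump(d,open('c0.pkl','wb'))
print(manip.observe())
E
```

```text
scene [ 1.059 -0.606  0.947] [-0.366  0.849  0.351 -0.148]
side [0.212 0.766 0.797] [ 0.053 -0.136  0.896 -0.42 ]
wrist [0.65  0.066 0.384] [ 0.119  0.993  0.    -0.   ]
[[467.56597133   0.         275.46174646]
 [  0.         467.56597133 211.7818567 ]
 [  0.           0.           1.        ]] [[295.51069896   0.         282.12671346]
 [  0.         295.51069896 207.33408635]
 [  0.           0.           1.        ]]
{'time_s': 0.15, 'joints': array([-0.04303841,  0.46814382, -0.01159159,  1.60340779,  0.00599302,
        1.07141347, -0.0563136 ]), 'qvel': array([ 0.00202173, -0.00219536,  0.00146439, -0.00547546,  0.00200494,
        0.00156718,  0.00113276]), 'joint_torque': array([ 5.41294467e-04, -5.20952761e+01, -1.22385321e-02, -2.43975341e+01,
       -5.66028839e-02,  1.53196411e-02,  8.68381130e-05]), 'ee_pos': array([ 6.49550233e-01, -4.40333426e-05,  2.13881105e-01]), 'eef_rot': array([-4.35622290e-04,  7.07125599e-01,  7.07087646e-01, -5.07839234e-04]), 'force': array([ 0.38318574, -0.13070937,  0.39310352]), 'wrist_torque': array([ 0.07958361, -0.01958186, -0.00593923]), 'opening': 0.09192081654512724}
```

View pics/scene0.png

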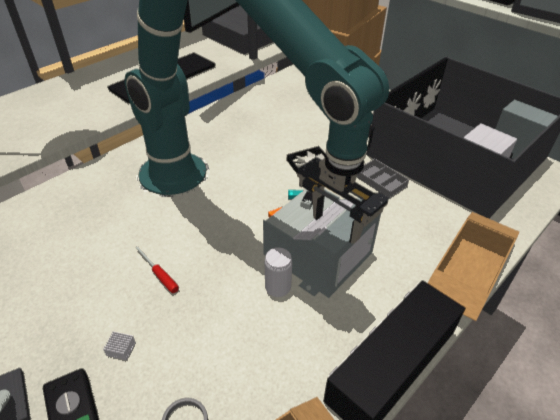

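View pics/side0.png

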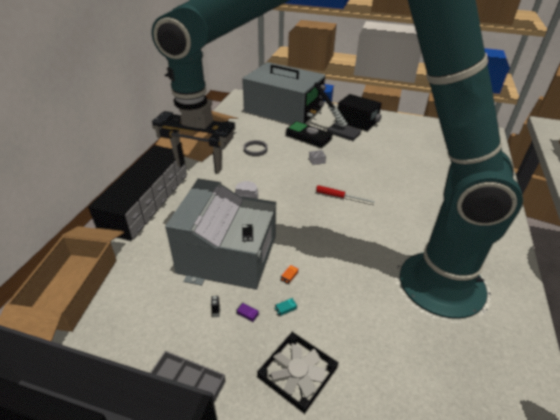

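View pics/wrist0.png

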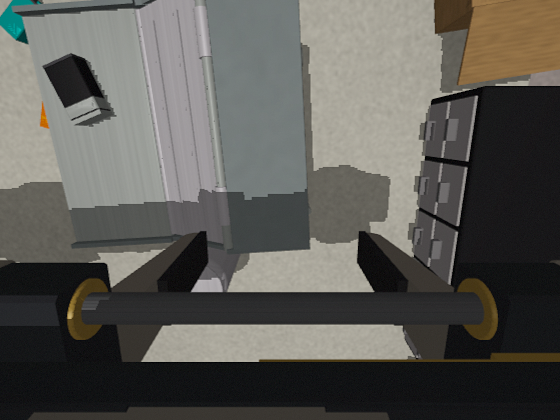

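The wrist view shows the box with its sill at left (u≈20–165), the flap at u≈140–215 and the hood at u≈210–305. One black and steel block lies on the sill at about (77,88). The orange, turquoise and purple blocks are on the bench, so they are decoys. A black block stands on the bench at side (215,305), which should be fresh_cell. I'll confirm with enlarged crops.

```bash
python3 - <<'E'
import cv2
a=cv2.imread('pics/wrist0.png')[0:260,0:320]; cv2.imwrite('pics/wz.png',cv2.resize(a,None,fx=2.3,fy=2.3,interpolation=cv2.INTER_CUBIC))
a=cv2.imread('pics/side0.png')[170:330,150:330]; cv2.imwrite('pics/sz.png',cv2.resize(a,None,fx=3.7,fy=3.7,interpolation=cv2.INTER_CUBIC))
E
```

```text
(no output)
```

View pics/wz.png

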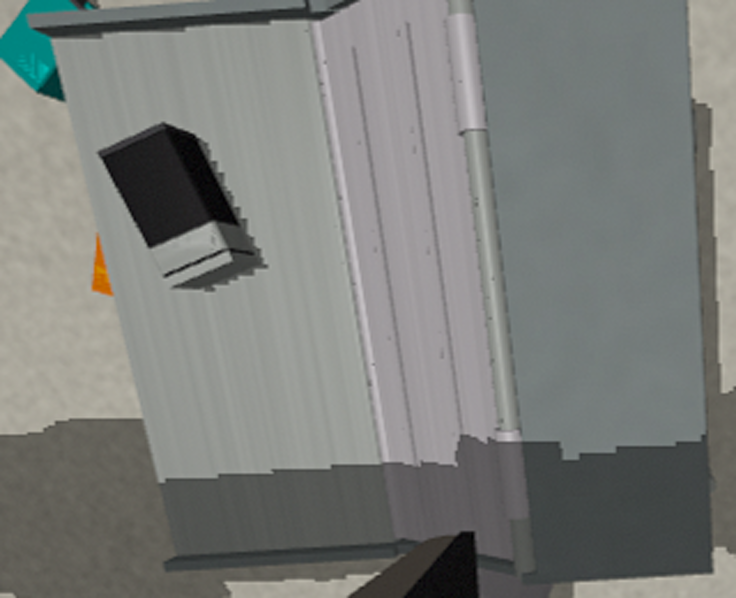

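View pics/sz.png

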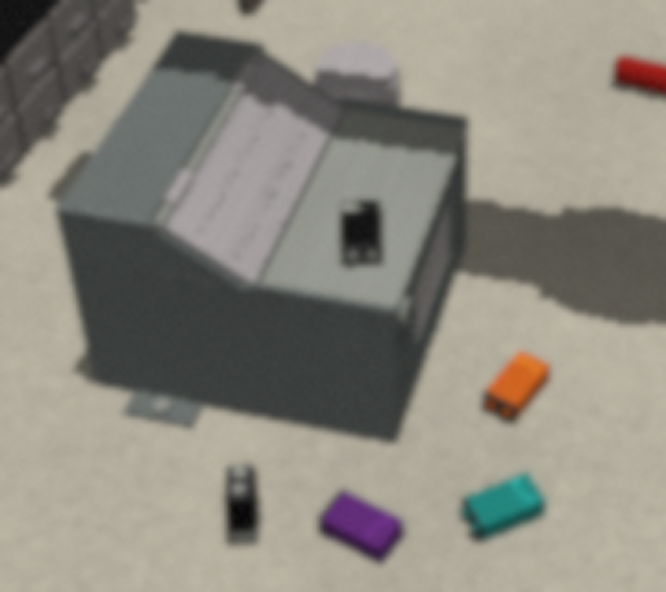

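```bash
cat > fit.py <<'E'
from h import *
import pickle
from scipy.optimize import least_squares
d=pickle.load(open('c0.pkl','rb')); c=d['wrist']
M=np.array([[125,-99,165],[64,-99,165],[-92,-99,128],[-92,99,128],[0,-95,120],[0,95,120]])/1e3
uv=np.array([[712,572],[527,581],[166,569],[28,16],[396,540],[317,24]])/2.3
def pose(p,P):
    cs,s=np.cos(p[2]),np.sin(p[2]); return np.c_[p[0]+cs*P[:,0]-s*P[:,1],p[1]+s*P[:,0]+cs*P[:,1],P[:,2]]
r=least_squares(lambda p:(proj(c,pose(p,M))-uv).ravel(),[0.55,0.1,0])
print(np.round(r.x,4)); print(np.round(r.fun.reshape(-1,2),1))
cs,s=np.cos(r.x[2]),np.sin(r.x[2])
def tobin(P): e=np.array(P)[:2]-r.x[:2]; return np.array([cs*e[0]+s*e[1],-s*e[0]+cs*e[1]])
T=np.array([ray2z(c,u/2.3,v/2.3,0.1375) for u,v in [(99,153),(164,124),(236,222),(164,277)]])
print('bat top corners bin mm',[np.round(1e3*tobin(p),1) for p in T]); print('world',np.round(T,3))
# side check
s2=d['side']; print('side proj sill -,+, hood', np.round(proj(s2,pose(r.x,np.array([[0,-.099,.12],[0,.099,.128],[-.092,.099,.128],[-.092,-.099,.128],[.125,.099,.165],[.125,-.099,.165]])))),'zoom',np.round(3.7*(proj(s2,pose(r.x,np.array([[-.092,.099,.128],[-.092,-.099,.128],[.125,.099,.165],[.125,-.099,.165]])))-[150,170])))
E
python3 fit.py
```

```text
[0.5403 0.0689 0.0616]
[[-0.2  1.4]
 [ 3.4  1.9]
 [-1.3  1. ]
 [-0.8 -1.1]
 [ 0.1  0.9]
 [-1.4 -2.6]]
bat top corners bin mm [array([-71.6,  52.9]), array([-47.9,  60.3]), array([-30.3,  28.5]), array([-59.1,  12.2])]
world [[0.466 0.117 0.138]
 [0.489 0.126 0.137]
 [0.508 0.095 0.138]
 [0.481 0.077 0.138]]
side proj sill -,+, hood [[243. 198.]
 [217. 246.]
 [256. 253.]
 [276. 201.]
 [165. 225.]
 [198. 177.]] zoom [[390. 309.]
 [467. 114.]
 [ 54. 205.]
 [176.  27.]]
```

```bash
python3 - <<'E'
import cv2
a=cv2.imread('pics/wrist0.png')[40:140,30:130]; cv2.imwrite('pics/wz2.png',cv2.resize(a,None,fx=6,fy=6,interpolation=cv2.INTER_CUBIC))
E
```

```text
(no output)
```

View pics/wz2.png

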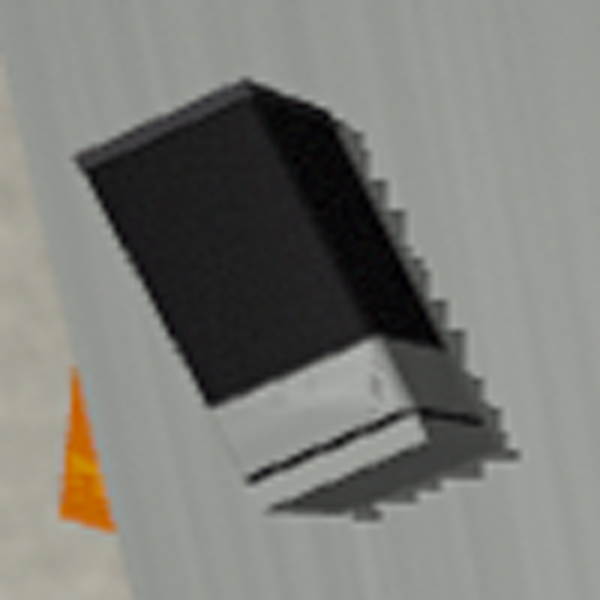

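```bash
cat >> fit.py <<'E'
Z=lambda a:np.array(a)/6+[30,40]
for nm,uv2 in (('line',[(78,158),(248,80),(412,412),(248,482)]),('end',[(78,158),(248,80),(425,440),(268,512)])):
    P=np.array([[-13,24,17.5],[13,24,17.5],[13,-24,17.5],[-13,-24,17.5]])/1e3+[0,0,.12]
    rb=least_squares(lambda p:(proj(c,pose(p,P))-Z(uv2)).ravel(),[0.485,0.1,0.3])
    print(nm,np.round(rb.x,4),np.round(rb.fun,1),'bin mm',np.round(1e3*tobin(rb.x),1),'yaw rel',rb.x[2]-r.x[2])
E
python3 fit.py|tail -2
```

```text
line [0.4848 0.1017 0.3562] [-2.3 -3.2 -0.9 -3.2  2.3  3.5  1.   3.6] bin mm [-53.4  36.2] yaw rel 0.29460272924977843
end [0.4856 0.1    0.3679] [-1.1 -0.5  0.1 -0.8  1.7  0.7 -0.6  0.9] bin mm [-52.7  34.5] yaw rel 0.30633765706105526
```

The "end" corner fit is the better one, with residuals under 2 px. The battery centre is at about bin (-53, +35) mm with a yaw of about 0.3, which is inside the stated ranges. The box fit also agrees with the side view. Next I'll turn the jaws so that one finger leads by about 54 mm on the -y side of the battery, while staying high.

Call:
send_rows(
  increments=[
    [[0.8,-2.6,0],[0,0,0.14]],
    [[1.6,-5.3,0],[0,0,0.28]],
    [[2.4,-7.9,0],[0,0,0.42]],
    [[3.2,-10.5,0],[0,0,0.56]],
    [[4.0,-13.2,0],[0,0,0.7]],
    [[4.8,-15.8,0],[0,0,0.84]],
    [[5.57,-18.45,0],[0,0,0.97]],
    [[5.57,-18.45,0],[0,0,0.998]],
  ],
  grip=1,
)

```text
time_s: 0.95
ee_pos: [0.462, 0.0567, 0.2139]
eef_rot: [-0.001, 0.959, 0.282, -0.002]
force: [0.4, -0.1, -0.0]
opening: 0.0918
```

```bash
python3 - <<'E'
from h import *
cam('wrist','w1.png'); cam('side','s1.png')
o=manip.observe(); print(o['time_s'],o['ee_pos'],q2R(o['eef_rot']).round(3),o['joints'].round(2))
E
```

```text
1.05 [0.46523042 0.05580265 0.21441497] [[ 0.84   0.543 -0.   ]
 [ 0.543 -0.84   0.   ]
 [-0.    -0.    -1.   ]] [-0.29  0.16  0.11  2.04 -0.02  0.95 -1.17]
```

View pics/w1.png

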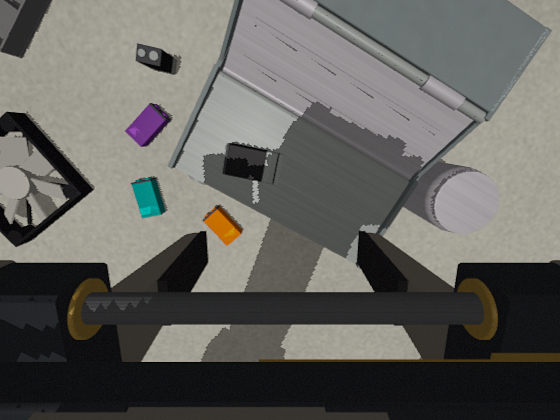

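View pics/s1.png

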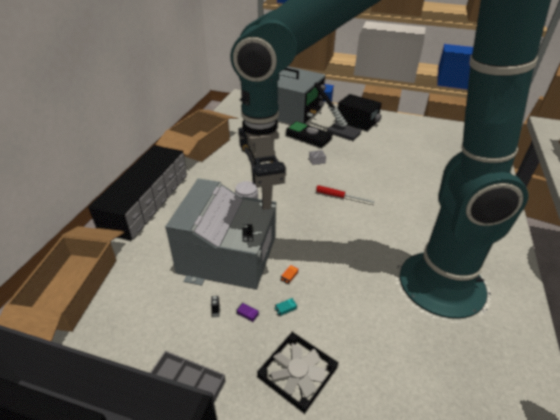

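```bash
python3 - <<'E'
import cv2
a=cv2.imread('pics/w1.png')[0:290,150:560]; cv2.imwrite('pics/w1z.png',cv2.resize(a,None,fx=1.95,fy=1.95,interpolation=cv2.INTER_CUBIC))
a=cv2.imread('pics/w1.png')[120:220,190:310]; cv2.imwrite('pics/w1b.png',cv2.resize(a,None,fx=6,fy=6,interpolation=cv2.INTER_CUBIC))
E
```

```text
(no output)
```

View pics/w1z.png

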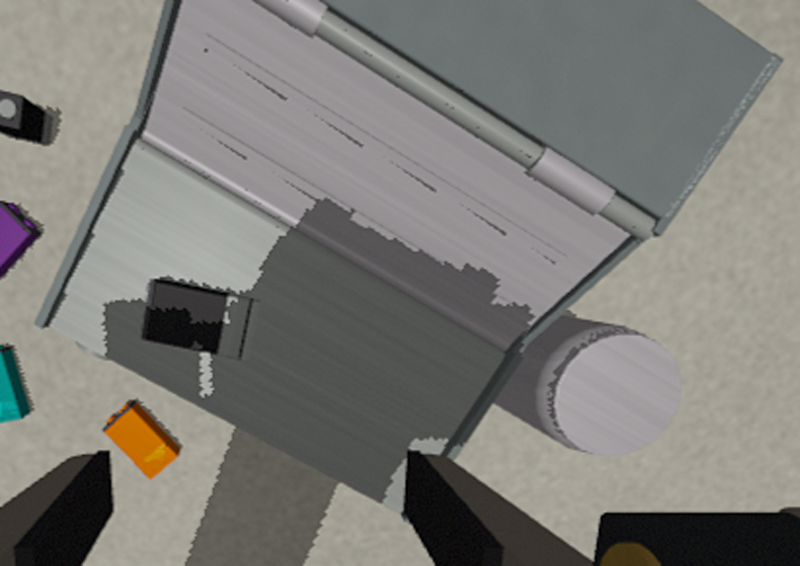

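View pics/w1b.png

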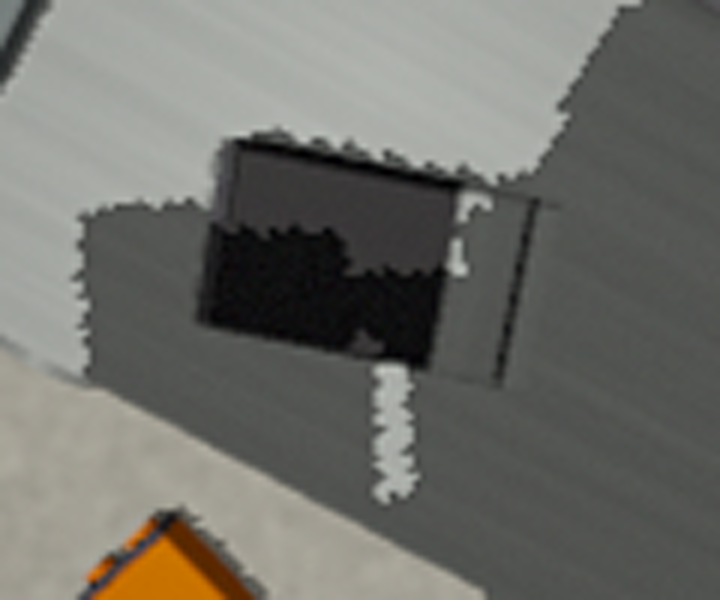

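```bash
cat > fit2.py <<'E'
from h import *
import pickle
from scipy.optimize import least_squares
c=vision.camera('wrist'); pickle.dump(c,open('c1.pkl','wb'))
M=np.array([[125,-99,165],[64,-99,165],[-92,99,128],[0,-95,120],[0,95,120]])/1e3
uv=np.array([[780,60],[657,236],[38,322],[510,350],[143,142]])/1.95+[150,0]
def pose(p,P):
    cs,s=np.cos(p[2]),np.sin(p[2]); return np.c_[p[0]+cs*P[:,0]-s*P[:,1],p[1]+s*P[:,0]+cs*P[:,1],P[:,2]]
r=least_squares(lambda p:(proj(c,pose(p,M))-uv).ravel(),[0.55,0.1,0])
print(np.round(r.x,4)); print(np.round(r.fun.reshape(-1,2),1))
cs,s=np.cos(r.x[2]),np.sin(r.x[2])
def tobin(P): e=np.array(P)[:2]-r.x[:2]; return np.array([cs*e[0]+s*e[1],-s*e[0]+cs*e[1]])
uv2=np.array([(200,325),(232,140),(544,198),(504,386)])/6+[190,120]
P=np.array([[-13,24,17.5],[13,24,17.5],[13,-24,17.5],[-13,-24,17.5]])/1e3+[0,0,.12]
rb=least_squares(lambda p:(proj(c,pose(p,P))-uv2).ravel(),[0.485,0.1,0.3])
print(np.round(rb.x,4),np.round(rb.fun,1),'bin mm',np.round(1e3*tobin(rb.x),1),'yaw rel',rb.x[2]-r.x[2])
o=manip.observe(); Rm=q2R(o['eef_rot']); tcp=o['ee_pos']
for s_,n in ((-1,'trail'),(1,'lead')):
    f=tcp+Rm[:,1]*s_*(o['opening']/2+.009); 
    k=[(f+Rm[:,0]*a+Rm[:,1]*b) for a in(-.01,.01) for b in (-.009,.009)]
    print(n,'bin',np.round(1e3*tobin(f),1),'corners',[np.round(1e3*tobin(q)).tolist() for q in k],'px inner tip',proj(c,[f-Rm[:,1]*s_*.009+Rm[:,0]*.01]).round())
print('tcp bin',tobin(tcp)*1e3, 'fwd dir in tool cm', Rm.T@[cs,s,0])
E
python3 fit2.py
```

```text
[0.5428 0.0675 0.0656]
[[ 0.2  2.7]
 [ 5.5 -4.4]
 [-2.1  2.2]
 [-2.   2.6]
 [-2.7 -1.5]]
[0.4878 0.1002 0.3802] [-2.4 -0.4 -3.2 -0.8  2.5  1.1  3.2  0.4] bin mm [-52.7  36.1] yaw rel 0.3145632229580988
trail bin [-104.4   41.1] corners [[-117.0, 44.0], [-109.0, 28.0], [-100.0, 54.0], [-91.0, 38.0]] px inner tip [[206. 230.]]
lead bin [-50.8 -55. ] corners [[-64.0, -52.0], [-55.0, -68.0], [-46.0, -42.0], [-38.0, -58.0]] px inner tip [[359. 230.]]
tcp bin [-77.58404836  -6.90782257] fwd dir in tool cm [ 8.73472328e-01  4.86873722e-01 -2.64254354e-04]
```

This second fit agrees with the first: battery at bin (-53, ~35), yaw about 0.31. The projected fingertip (206,230) also matches the picture. I'll descend to 6 mm above the sill.

Call:
send_rows(
  increments=[
    [[-0.05,0.09,2.5],[0,0,0]],
    [[-0.05,0.09,5.0],[0,0,0]],
    [[-0.05,0.09,7.2],[0,0,0]],
    [[-0.05,0.09,8.4],[0,0,0]],
    [[-0.05,0.09,8.8],[0,0,0]],
    [[-0.05,0.09,8.8],[0,0,0]],
  ],
)

```text
time_s: 1.7
ee_pos: [0.4663, 0.0543, 0.1262]
eef_rot: [0.0, 0.959, 0.283, -0.0]
force: [-0.7, -0.5, 0.4]
opening: 0.0923
```

```bash
python3 - <<'E'
from h import *
cam('wrist','w2.png'); cam('side','s2.png')
o=manip.observe(); print(o['time_s'],o['ee_pos'],o['force'])
a=cv2.imread('pics/s2.png')[170:300,160:340]; cv2.imwrite('pics/s2z.png',cv2.resize(a,None,fx=4,fy=4,interpolation=cv2.INTER_CUBIC))
E
```

```text
1.8 [0.46672087 0.05453366 0.1271169 ] [ 0.19255055  0.54156938 -0.31358071]
```

View pics/w2.png

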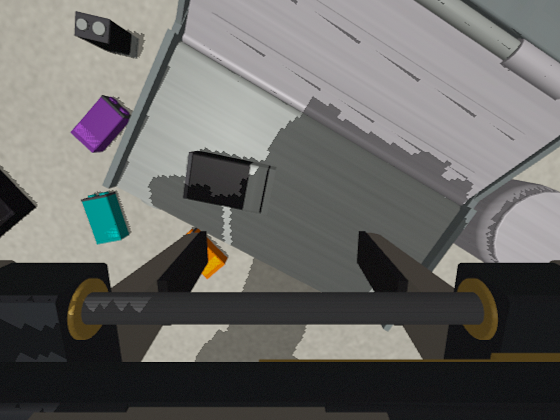

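View pics/s2z.png

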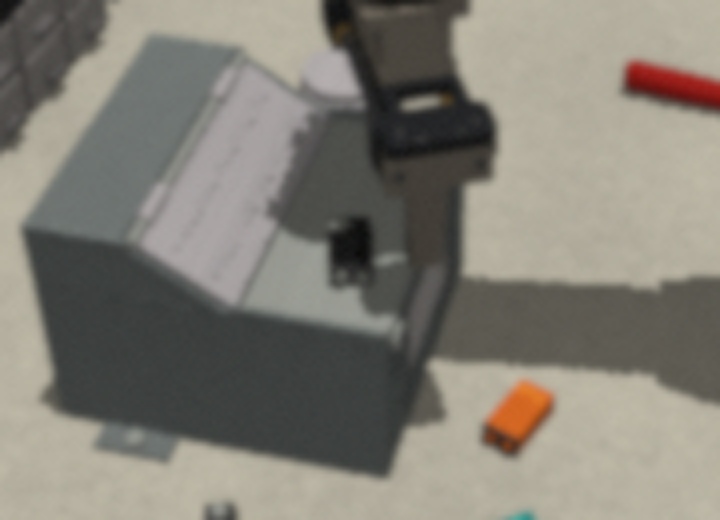

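The view shows the trailing finger behind the battery (battery at (225,180), trailing pad tip (205,232)). The lead finger (358,232) is clear on its right. I'll push forward slowly.

Call:
send_rows(
  increments=[
    [[0.44,0.24,0.05],[0,0,0]],
    [[0.87,0.49,0.05],[0,0,0]],
    [[1.31,0.73,0.05],[0,0,0]],
    [[1.75,0.97,0.05],[0,0,0]],
    [[2.18,1.22,0.05],[0,0,0]],
    [[2.62,1.46,0.05],[0,0,0]],
    [[3.06,1.7,0.05],[0,0,0]],
    [[3.32,1.85,0.05],[0,0,0]],
  ],
)

```text
time_s: 2.6
ee_pos: [0.5052, 0.0571, 0.1266]
eef_rot: [0.0, 0.959, 0.283, 0.001]
force: [-0.5, -0.3, 0.9]
opening: 0.0918
```

```bash
python3 - <<'E'
from h import *
import pickle
c=cam('wrist','w3.png'); cam('side','s3.png'); pickle.dump(c,open('c3.pkl','wb'))
o=manip.observe(); print(o['time_s'],o['ee_pos'],o['force'])
a=c['img'][60:300,100:560]; cv2.imwrite('pics/w3z.png',cv2.resize(a,None,fx=1.73,fy=1.73,interpolation=cv2.INTER_CUBIC))
E
```

```text
2.7 [0.50513968 0.0570548  0.12658817] [-0.56124126 -0.10056953 -0.09425266]
```

View pics/w3.png

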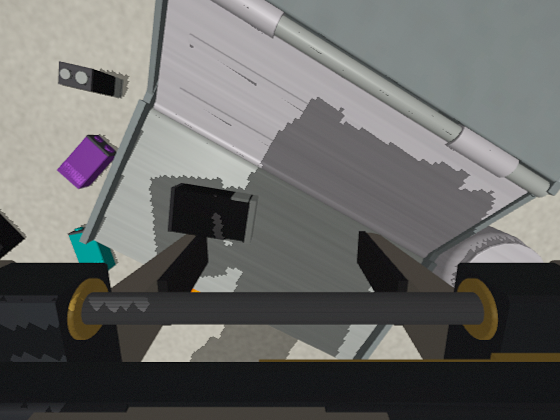

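View pics/s3.png

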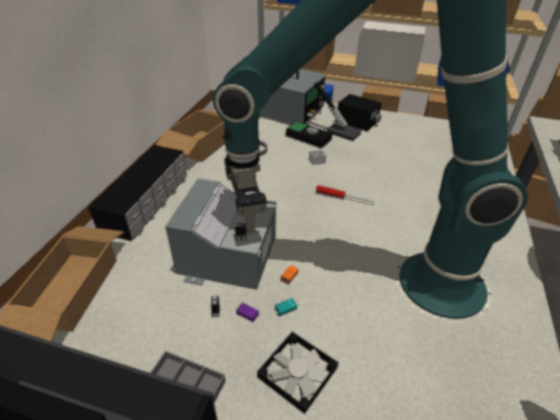

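View pics/w3z.png

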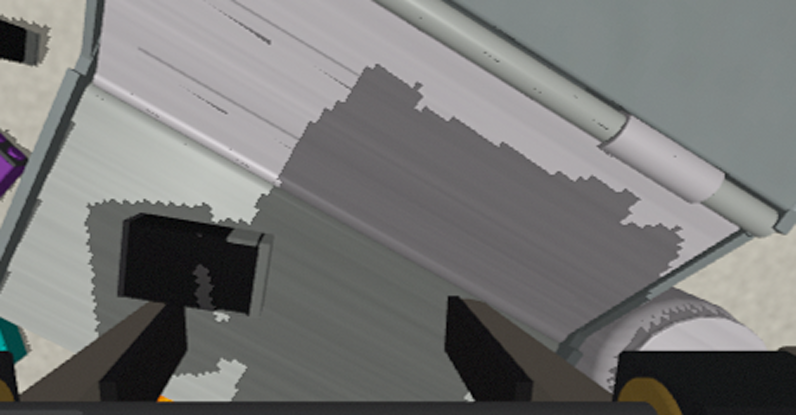

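```bash
cat > fit3.py <<'E'
from h import *
import pickle
from scipy.optimize import least_squares
def pose(p,P):
    cs,s=np.cos(p[2]),np.sin(p[2]); return np.c_[p[0]+cs*P[:,0]-s*P[:,1],p[1]+s*P[:,0]+cs*P[:,1],P[:,2]]
BIN=np.array([.5416,.0680,.0636])
def tobin(P,B=BIN): 
    cs,s=np.cos(B[2]),np.sin(B[2]); e=np.array(P)[:2]-B[:2]; return np.array([cs*e[0]+s*e[1],-s*e[0]+cs*e[1]])*1e3
def bat(c,uv2):
    P=np.array([[-13,24,17.5],[13,24,17.5],[13,-24,17.5],[-13,-24,17.5]])/1e3+[0,0,.12]
    rb=least_squares(lambda p:(proj(c,pose(p,P))-uv2).ravel(),[0.5,0.1,0.3])
    print('bat',rb.x.round(4),rb.fun.round(1),'bin',tobin(rb.x).round(1),rb.x[2]-BIN[2])
def fing():
    o=manip.observe(); Rm=q2R(o['eef_rot']); tcp=o['ee_pos']
    for s_,n in ((-1,'trail'),(1,'lead')):
        f=tcp+Rm[:,1]*s_*(o['opening']/2+.009)
        print(n,'inner/outer front corners',tobin(f+Rm[:,0]*.01-Rm[:,1]*.009*s_).round(1),tobin(f+Rm[:,0]*.01+Rm[:,1]*.009*s_).round(1))
    B=np.array([np.cos(BIN[2]),np.sin(BIN[2]),0]); print('fwd',(Rm.T@B).round(3),o['time_s'],o['ee_pos'].round(4),o['force'].round(1))
E
python3 - <<'E'
from fit3 import *
c=pickle.load(open('c3.pkl','rb')); z=lambda a:np.array(a)/1.73+[100,60]
bat(c,z([(118,297),(130,213),(273,236),(259,318)]))
a,b=z([(95,82),(570,345)]); A=ray2z(c,*a,.12);Bq=ray2z(c,*b,.12); print(tobin(A),tobin(Bq))
fing()
E
```

```text
bat [0.5039 0.102  0.4045] [-0.2 -2.5 -3.3  1.1  1.2  2.4  2.4 -1.1] bin [-35.4  36.3] 0.34089455487420933
[-1.16279364 94.23429676] [ -0.5574248  -97.04561646]
trail inner/outer front corners [-50.8  36.4] [-59.6  52.1]
lead inner/outer front corners [ -5.9 -43.9] [  2.9 -59.6]
fwd [0.873 0.489 0.002] 2.7 [0.5051 0.0571 0.1266] [-0.6 -0.1 -0.1]
```

The battery is at bin (-35, 35), yaw about 0.34, with the trailing finger's corner against its rear face. The lead finger is at the flap. I'll continue 25 mm with a slight +y bias to square the battery, and watch the flap open.

Call:
send_rows(
  increments=[
    [[0.38,0.06,0],[0,0,0]],
    [[0.74,0.13,0],[0,0,0]],
    [[1.06,0.25,0],[0,0,0]],
    [[1.37,0.42,0],[0,0,0]],
    [[1.68,0.6,0],[0,0,0]],
    [[1.98,0.77,0],[0,0,0]],
    [[2.33,0.96,0],[0,0,0]],
    [[2.33,0.96,0],[0,0,0]],
  ],
)

```text
time_s: 3.5
ee_pos: [0.5302, 0.0616, 0.1265]
eef_rot: [0.0, 0.959, 0.283, 0.001]
force: [-3.5, -0.1, 0.6]
opening: 0.0917
```

```bash
python3 - <<'E'
from fit3 import *
c=cam('wrist','w4.png'); cam('side','s4.png'); pickle.dump(c,open('c4.pkl','wb'))
fing()
a=c['img'][30:300,100:560]; cv2.imwrite('pics/w4z.png',cv2.resize(a,None,fx=1.73,fy=1.73,interpolation=cv2.INTER_CUBIC))
a=cv2.imread('pics/s4.png')[170:300,160:340]; cv2.imwrite('pics/s4z.png',cv2.resize(a,None,fx=4,fy=4,interpolation=cv2.INTER_CUBIC))
E
```

```text
trail inner/outer front corners [-25.7  39.4] [-34.5  55.1]
lead inner/outer front corners [ 19.3 -40.9] [ 28.1 -56.6]
fwd [0.873 0.489 0.002] 3.6 [0.5301 0.0616 0.1266] [-2.3 -0.2  0.7]
```

View pics/w4z.png

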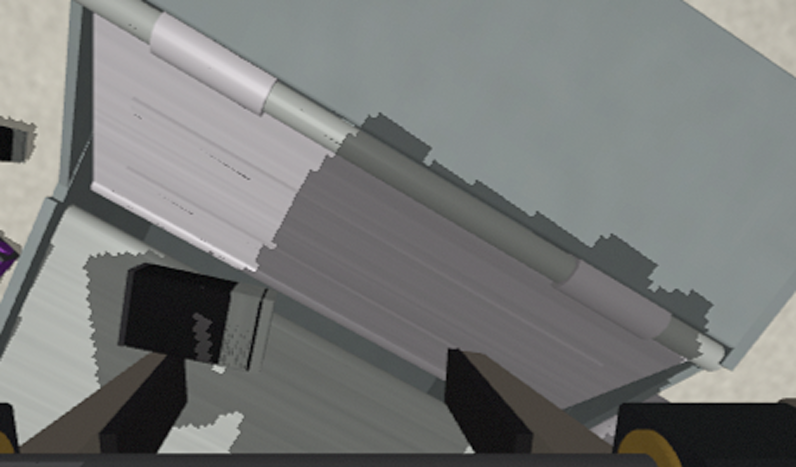

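View pics/s4z.png

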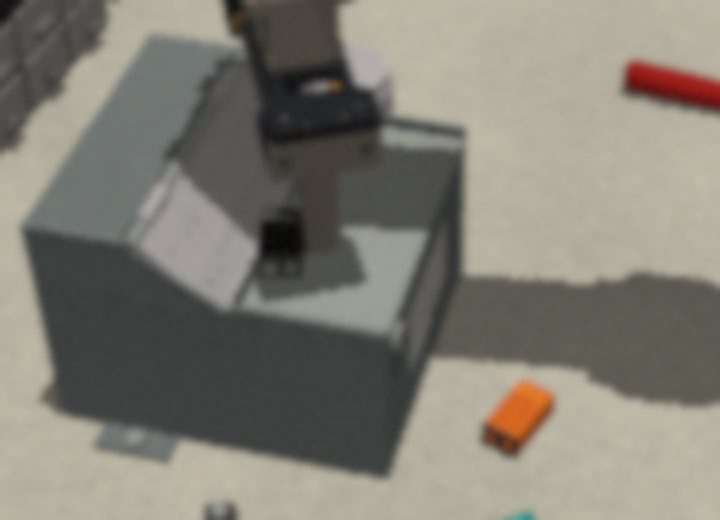

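```bash
python3 - <<'E'
from fit3 import *
c=pickle.load(open('c4.pkl','rb')); z=lambda a:np.array(a)/1.73+[100,30]
bat(c,z([(118,345),(131,263),(272,287),(259,370)]))
E
```

```text
bat [0.5295 0.1067 0.3902] [-0.5 -1.7 -3.6  0.7  2.1  2.6  2.1 -1.5] bin [-9.6 39.4] 0.3265567240492267
```

Call:
send_rows(
  increments=[
    [[0.35,0.2,0],[0,0,0]],
    [[0.7,0.39,0],[0,0,0]],
    [[1.05,0.59,0],[0,0,0]],
    [[1.4,0.78,0],[0,0,0]],
    [[1.75,0.98,0],[0,0,0]],
    [[1.92,1.08,0],[0,0,0]],
    [[1.92,1.08,0],[0,0,0]],
  ],
)

```text
time_s: 4.3
ee_pos: [0.5512, 0.0629, 0.1258]
eef_rot: [-0.0, 0.959, 0.283, -0.001]
force: [-5.1, -0.4, -1.4]
opening: 0.0921
```

```bash
python3 - <<'E'
from fit3 import *
c=cam('wrist','w5.png'); cam('side','s5.png'); pickle.dump(c,open('c5.pkl','wb'))
fing()
a=c['img'][30:300,100:560]; cv2.imwrite('pics/w5z.png',cv2.resize(a,None,fx=1.73,fy=1.73,interpolation=cv2.INTER_CUBIC))
a=cv2.imread('pics/s5.png')[170:300,160:340]; cv2.imwrite('pics/s5z.png',cv2.resize(a,None,fx=4,fy=4,interpolation=cv2.INTER_CUBIC))
E
```

```text
trail inner/outer front corners [-4.5 39.3] [-13.3  55. ]
lead inner/outer front corners [ 40.3 -40.9] [ 49.1 -56.6]
fwd [ 0.873  0.488 -0.001] 4.4 [0.5511 0.0629 0.1259] [-5.8  0.3 -1.3]
```

View pics/w5z.png

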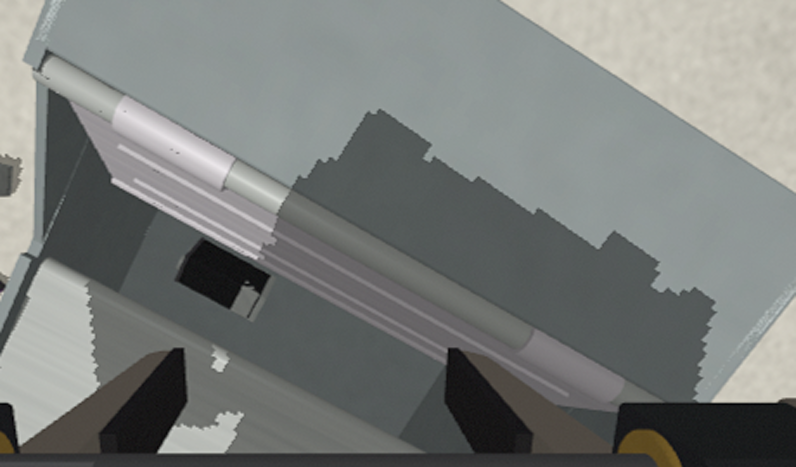

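View pics/s5z.png

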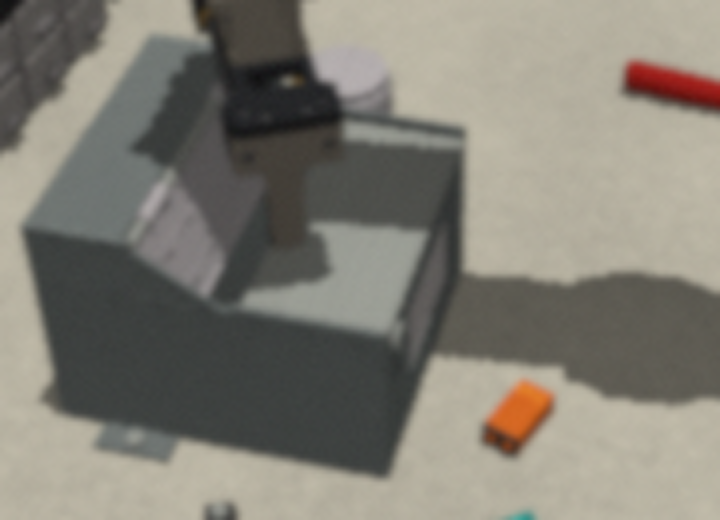

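The battery is off the sill. At w5 (253,190) it appears much smaller and lies inside the box below the open flap. I'll hold briefly and confirm it's at rest before withdrawing.

Call:
send_rows(
  increments=[
    [[0,0,0],[0,0,0]],
    [[0,0,0],[0,0,0]],
    [[0,0,0],[0,0,0]],
  ],
)

```text
time_s: 4.7
ee_pos: [0.551, 0.0629, 0.1257]
eef_rot: [-0.0, 0.959, 0.283, -0.001]
force: [-5.5, 0.3, 0.7]
opening: 0.092
```

```bash
python3 - <<'E'
from fit3 import *
c=cam('wrist','w6.png')
fing()
a=c['img'][30:300,100:560]; cv2.imwrite('pics/w6z.png',cv2.resize(a,None,fx=1.73,fy=1.73,interpolation=cv2.INTER_CUBIC))
E
```

```text
trail inner/outer front corners [-4.7 39.3] [-13.5  55. ]
lead inner/outer front corners [ 40.2 -40.9] [ 49.  -56.6]
fwd [ 0.873  0.488 -0.002] 4.75 [0.551  0.0629 0.1258] [-4.2 -0.4  0.6]
```

View pics/w6z.png

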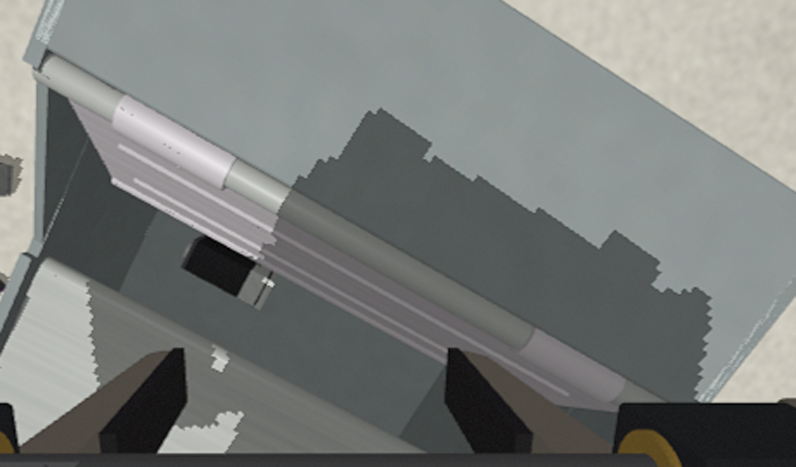

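The battery has come to rest on the box floor, moved slightly from the last frame. I'm withdrawing straight back so the flap follows the finger shut.

Call:
send_rows(
  increments=[
    [[-0.87,-0.49,0],[0,0,0]],
    [[-1.75,-0.98,0],[0,0,0]],
    [[-2.62,-1.46,0],[0,0,0]],
    [[-3.49,-1.95,0],[0,0,0]],
    [[-4.37,-2.44,0],[0,0,0]],
    [[-5.24,-2.93,0],[0,0,0]],
    [[-6.11,-3.42,0],[0,0,0]],
    [[-6.11,-3.42,-0.5],[0,0,0]],
  ],
)

```text
time_s: 5.55
ee_pos: [0.4791, 0.0583, 0.1304]
eef_rot: [-0.0, 0.959, 0.283, -0.002]
force: [0.5, 0.5, 0.0]
opening: 0.0919
```

Call:
send_rows(
  increments=[
    [[0,0,-2],[0,0,0]],
    [[0,0,-4.5],[0,0,0]],
    [[0,0,-7],[0,0,0]],
    [[0,0,-9],[0,0,0]],
    [[0,0,-10],[0,0,0]],
    [[0,0,-10],[0,0,0]],
    [[0,0,-10],[0,0,0]],
  ],
)

```text
time_s: 6.25
ee_pos: [0.4791, 0.0583, 0.2298]
eef_rot: [-0.0, 0.959, 0.283, -0.002]
force: [-0.3, 0.6, 0.5]
opening: 0.0918
```

```bash
python3 - <<'E'
from fit3 import *
c=cam('wrist','w7.png'); s=cam('side','s7.png'); cam('scene','sc7.png')
fing()
a=s['img'][160:330,140:340]; cv2.imwrite('pics/s7z.png',cv2.resize(a,None,fx=3.5,fy=3.5,interpolation=cv2.INTER_CUBIC))
E
```

```text
trail inner/outer front corners [-77.   39.2] [-85.8  54.9]
lead inner/outer front corners [-32.1 -41. ] [-23.3 -56.7]
fwd [ 0.873  0.488 -0.006] 6.4 [0.4788 0.0582 0.2293] [ 0.4 -0.  -0.3]
```

View pics/w7.png

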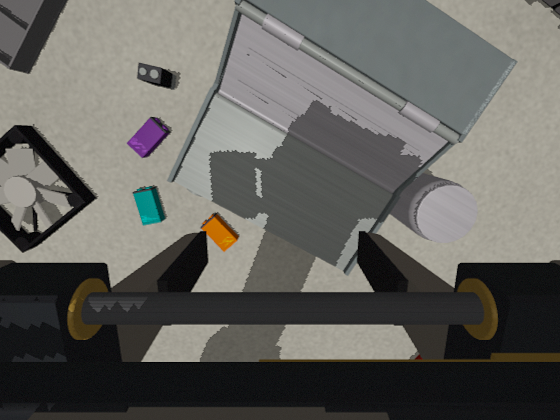

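View pics/s7z.png

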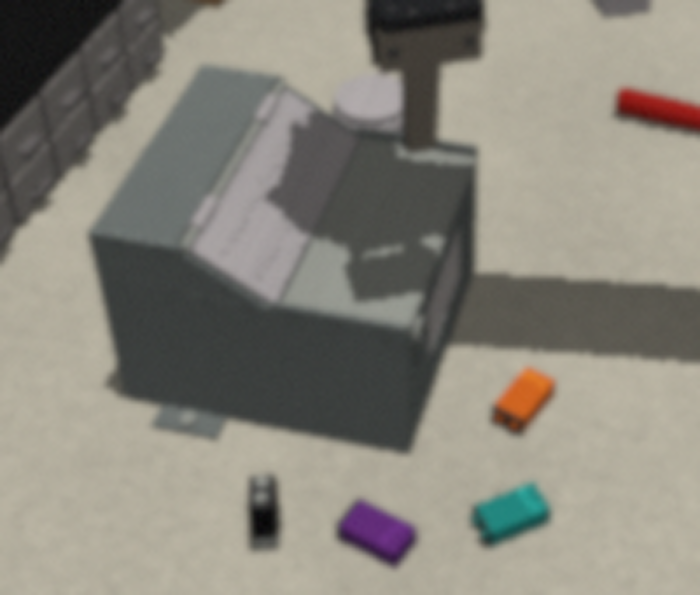

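View pics/sc7.png

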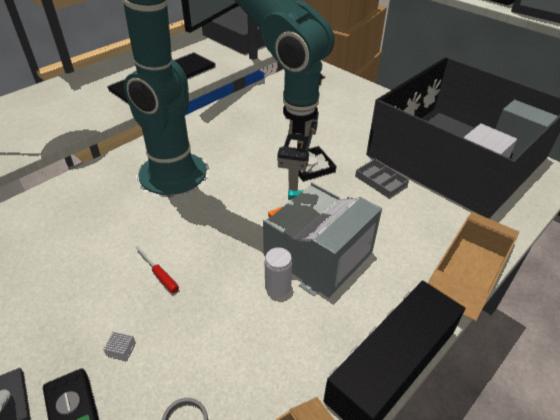

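The sill is empty and the flap meets the sill's edge again (w7, line (215,92)–(395,190)), as it did at the start. The gripper is well clear and the force is about 0. The can, screwdriver, heat sink and fresh cell are where they were, so I'm handing in.

```bash
python3 -c "
from h import *
print(manip.observe()['time_s']); print(manip.hand_in())"
```

```text
6.4
the job is handed in; nothing more can be done
None
```

The spent battery is in the collection box and the flap has swung shut again. I handed the job in at 6.4 s.

**What I did:** I turned the jaws so one finger led by about 54 mm beside the battery. That finger pushed the flap in and held it open while the trailing finger slid the battery along the sill and over its edge. I then backed straight out and lifted clear.

**Last checks:**
- **Battery:** I saw it at rest on the box floor before withdrawing, and the sill was empty afterwards. It was still turned about 0.33 rad as it went over the edge; my attempt to square it on the way had little effect. It did not touch the flap in any frame I checked.
- **Flap:** its lower edge was back against the sill's edge, as at the start. I judged this by eye from the wrist and side pictures and did not measure the angle.
- **Forces:** the highest reading at the tool was about 6 N, and about 0 N after withdrawing.
- **Other objects:** the can, fresh cell, fan, screwdriver, heat sink and tray looked unmoved. Only the edge of the tape roll showed in the last scene picture; that part was unchanged.
- **Measurement scatter:** the box position differed by about 2.5 mm between my two fits, and some corner points were off by up to 5 px. The sill's edge, measured again just before the flap opened, agreed within about 2 mm.

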